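Unlock the docked slide case with the T-key

TASK

The blue slide case is held down in its bench dock by a bolt. Take the T-handled key from its hanger, use it to turn the recessed lock in the dock's well counter-clockwise (seen from above) as far as it goes, and hang the key back upright in the hanger's slot; lift the released case out and set it down flat in the shallow steel tray. Leave the white jar and the petri dish as they are.

Things in the scene. Friction and masses are not known exactly. Their poses are not given: they have to be found in the camera images.
- dock: Fixed aluminium dock, base plate 250 x 110 x 8 mm on the worktop; origin under its centre, x along its length, z up. At the -x end is the case's nest; at the +x end a grey housing 76 x 76 mm, top 83 mm above the worktop, holds the lock's well, its centre 87 mm from the origin along x. A guide 50 mm wide, 17 mm long and as high stands on the housing's nest side.
- dock_nest (a point): Centre of the nest's floor, 8 mm above the worktop, 45 mm from the dock's origin along -x; axes as the dock's. Rails 7 mm high ring the case with 2 to 3 mm play. The flat steel bolt, 34 mm wide, comes out of the guide 57.5 to 66.5 mm above the worktop and, locked, reaches 10 mm over the top of the case's +x end.
- well_mouth (a point): Centre of the well's mouth on top of the housing, 83 mm above the worktop. The well is 40 mm across with a 3 mm chamfer, 63 mm deep (floor 20 mm above the worktop): too narrow for fingers.
- lock_bar (a point): Top of the lock's steel drive bar at the bottom of the well, on the well's axis, 36 mm above the worktop. The bar is 22 mm long, 8 mm thick, 16 mm high, its top edge rounded; the x axis of this point runs along the bar and turns with it.
- lock (a joint): Angle of the lock, rad: 0 = locked (bar along the dock's x axis), grows counter-clockwise seen from above to the stop at 1.2 = fully open. Stiff with friction, about 0.1 N m, and stays where it is left. It draws the bolt back 13.5 mm per rad; the case is free above about 0.8.
- key_grip (a point): Centre of the key's T-handle: a black upright slab 64 mm long (this point's x), 14 mm thick (y), 40 mm high (z up), to be gripped across its thickness. Key 0.16 kg, 142 mm tall. Half a turn about z gives the same key. Below the handle: neck 8 mm, steel collar 40 mm across, 6 mm thick, shaft 14 mm across, two-pronged foot 29 mm across and 26 mm high, ending 122 mm below this point.
- key_collar (a point): On the key's axis at the underside of the collar by which the key hangs: 34 mm below the handle's centre.
- key_foot (a point): On the key's axis at the lower ends of the prongs, 122 mm below the handle's centre. The prongs, 20 mm long, 27 mm over both, stand either side of an open slot 12 mm wide, 18 mm deep, that runs along the handle's length (x). The slot goes over the lock's bar; the prong ends are then 0 to 5 mm above the well's floor.
- hanger: Fixed grey hanger, foot 100 x 80 x 8 mm, origin under the key's place, z up. Its top plate, 66 mm wide, 8 mm thick, upper face 110 mm above the worktop, has a slot 22 mm wide along x, open at the -x end (30 mm from the origin), closed 12 mm past it. The shaft slides in through the open end and the collar rests on the plate; the foot does not pass the slot.
- hanger_slot (a point): Where the centre of the collar's underside rests: in the hanger's slot on its upper face, 110 mm above the worktop.
- case_center (a point): Centre of the blue slide case, a closed box 135 mm (x) x 62 mm (y) x 48 mm high, 0.14 kg, half-way up. At the start it lies in the dock's nest on the base plate.
- tray: Fixed shallow open steel tray, 200 mm (x) x 130 mm (y), 16 mm high, walls and floor 4 to 5 mm thick; origin under its centre.
- white_jar: Bystander: white plastic jar, 48 mm across, 65 mm high; origin under its base.
- petri_dish: Bystander: petri dish, 59 mm across, 14 mm high; origin under its base.
Mind the look-alikes: they are no part of the job. Leave any purple or yellow look-alike of the hanger alone.

How it is judged:
By the outcome, as a careful person would: the job done as asked, in the order asked, and still so for the second after the job is handed in, with the robot touching nothing.
It also fails if it takes over 72 s, if anything falls off the work surface, if the arm or the gripper's body presses on something with over 40 N, if the wrist force passes 120 N, or if a joint passes its speed limit or range.

ROBOT

A 6-joint arm with a two-finger parallel gripper is mounted at the origin on a cart in front of the work surface, level with it; the furniture and walls round the work are solid. World frame = base frame: x ahead of the robot, y to its left, z up, the work surface at z = 0. Lengths are in m, angles in degrees, forces in N, time in s.
With the tool pointing down it reaches from about 0.35 to 0.725 m from the base axis. Payload 6 kg.
Tool frame: the origin (TCP) lies midway between the tips of the shut fingers; the grasp point (between the pads) lies 19 mm behind it; z points along the fingers, y is the line along which they close (so a half turn about z gives the same grasp; the last joint's range is limited). The gripper opens to 85 mm and grips with 20 to 120 N. Pads are 22 mm wide; open, the fingers measure 114 mm over their backs; the gripper's body (76 mm by 85 mm) begins 54 mm behind the grasp point. The pads swing forward as they close: fully open they stand 13 mm farther back than shut.
Start: joints at [-45.739, 2.303, 4.859, 0, -92.561, -19.12], TCP at [0.255, -0.543, 0.231] pointing down, gripper open.
Joint ranges: [-146.85, 146.85], [-73.84, 115.35], [-62.03, 85.46], [-188.31, 113.3], [-161.28, -10.13], [-171.36, 171.36]. Speed limits (degrees/s): [147.25, 147.25, 172.46, 180, 180, 180].

INTERFACE

Orientations are given as a 3x3 rotation matrix whose columns are the frame's x, y, z axes.
In Python, from rig import arm gives the robot as it stands.
- The arm moves only by the tool servo_tool, never from a script. Its argument "commands" is text: rows parted by semicolons, each of 7 numbers parted by spaces: the shift along the tool's x, y, z in units of 25 mm (1.0 is 25 mm), then the turn, a rotation vector about the tool's x, y, z in units of 5 degrees (1.0 is 5 degrees), then the gripper's target within -1 to 1 (shut at 1, half-way at 0, fully open at -1). In form: tx ty tz wx wy wz hand; .... A call has 1 to 10 rows; each row is the pose to reach, as a shift and turn from the pose commanded when the call began, along the tool's axes at that moment; what a row does not reach only later rows make up. A row lasts 1/12 s, in which the tool goes at most 41.7 mm and 7.16 degrees, less where a joint would pass 70% of its speed; a pose out of reach is approached as far as the arm can. A call with a gripper value outside its range is refused whole. The fingers move at their own pace and stop on an object; "newtons" is the grip in N (left out, the last holds). Time passes only in rows, so rows that repeat a pose let the fingers close. It gives the time, the measured TCP pose, the force, the opening and the grip force at its end, in the units of the state.
- arm.observe(): the state, without advancing time (a new reading comes with each control period).
- arm.grab_frame(name): name is "side" or "top" or "wrist"; returns (picture, depth): 480x640x3 uint8, red, green, blue; 480x640 float32, m along the optical axis (not along the pixel's ray), 0 where there is no reading.
- arm.camera_model(name): a dict with "fx", "fy", "cx", "cy" (pixels), "cam_to_world" (4x4, takes a point from camera to world coordinates); the wrist camera has in their place "mount" (4x4, takes a point from camera to tool coordinates, whose origin is the TCP and whose axes are the flange's). Camera axes: x right, y down, z forward; pixel columns grow to the right and rows downward; lengths in m; the calibration is good to about 2 mm. A picture is of the moment at which its call begins: read the wrist's pose just before it. camera_model takes no time and is no camera call.
- arm.hand_in(): hands the job in; it is judged then, once.
The state is a dict: "t": time; "joint_pos": joint angles; "joint_vel": joint speeds; "joint_efforts": joint torques, N m; "tool_pos": TCP position; "tcp_rot": TCP orientation; "ft_force": force on the tool from outside, world axes, zero at the start; "moment": the same for the moment, N m; "opening": finger opening in m; "grasp_force": force on a finger pad.
Only numpy, scipy, OpenCV 4.12 (cv2) and the standard library are available. Lean on these libraries where they do the work, as an engineer would, in place of code of your own. Each camera call takes 0.05 s, during which the arm holds its last target. There are 200 camera calls.

## Working session

There is one attempt and no reset: what is moved stays moved. The work goes in short steps, Python scripts to look and compute and a tool call to move; the robot and the scene stay as the last step left them, time stands still between calls to the robot, and variables do not carry over. Pictures are saved under pics/ and viewed, at most 10 in all, crops included, and the job is handed in when it is done.

Besides the shell and the picture viewer there is one more tool, called as name(argument=value, ...), one argument or row to a line, values as JSON. servo_tool: Moves the arm, as the interface text tells. Its arguments: {"type":"object","properties":{"commands":{"type":"string"},"newtons":{"type":"number"}},"required":["commands"]}

```bash
ls; mkdir -p pics; cat > h.py <<'E'
import numpy as np, cv2
from rig import arm
def pts(name, d, m, T=None):
    T = np.array(m["cam_to_world"]) if T is None else T
    v,u=np.mgrid[0:480,0:640]
    P=np.stack([(u-m["cx"])/m["fx"]*d,(v-m["cy"])/m["fy"]*d,d],-1)
    return P@T[:3,:3].T+T[:3,3]
def grab(name):
    s=arm.observe(); p,d=arm.grab_frame(name); m=arm.camera_model(name)
    T=None
    if name=="wrist":
        W=np.eye(4);W[:3,:3]=s["tcp_rot"];W[:3,3]=s["tool_pos"];T=W@np.array(m["mount"])
    return p,d,pts(name,d,m,T),m,T
E
python3 - <<'E'
from h import *
for n in("top","side"):
    p,d,P,m,T=grab(n)
    np.savez("pics/%s0.npz"%n,p=p,d=d,P=P); cv2.imwrite("pics/%s0.png"%n,p[...,::-1])
    print(n,m["fx"],m["cx"],m["cy"],np.round(m["cam_to_world"],3).tolist())
print(arm.observe())
E
```

```text
pics
top 501.1442862037355 312.9073526452428 235.6817524942043 [[0.26, -0.83, 0.493, -0.287], [-0.965, -0.221, 0.137, -0.456], [-0.005, -0.511, -0.859, 1.613], [0.0, 0.0, 0.0, 1.0]]
side 538.326500116259 322.90034428866454 237.43306502447578 [[-0.955, -0.202, 0.216, 0.248], [-0.296, 0.641, -0.708, 0.868], [0.005, -0.741, -0.672, 1.124], [0.0, 0.0, 0.0, 1.0]]
{'t': 0.1, 'joint_pos': array([-4.57375648e+01,  2.33655740e+00,  4.80688565e+00, -2.22382461e-02,
       -9.25615428e+01, -1.91193569e+01]), 'joint_vel': array([ 0.00722775, -0.0253096 ,  0.13110842,  0.14161535, -0.08347691,
       -0.00016332]), 'joint_efforts': array([-6.57685334e-03, -3.69343793e+01,  3.48280549e+01,  6.95170015e+00,
       -4.51998450e-03,  3.65623691e-05]), 'tool_pos': array([ 0.25485849, -0.54285374,  0.23035823]), 'tcp_rot': array([[-9.05242302e-01, -4.24894905e-01, -8.33445111e-04],
       [-4.24895694e-01,  9.05241216e-01,  1.41073239e-03],
       [ 1.55055859e-04,  1.63118188e-03, -9.99998658e-01]]), 'ft_force': array([-0.646051  , -0.07904742, -0.52937054]), 'moment': array([-0.01192617,  0.02861218, -0.05025737]), 'grasp_force': 0.0, 'opening': 0.08536701587665846}
```

View pics/top0.png

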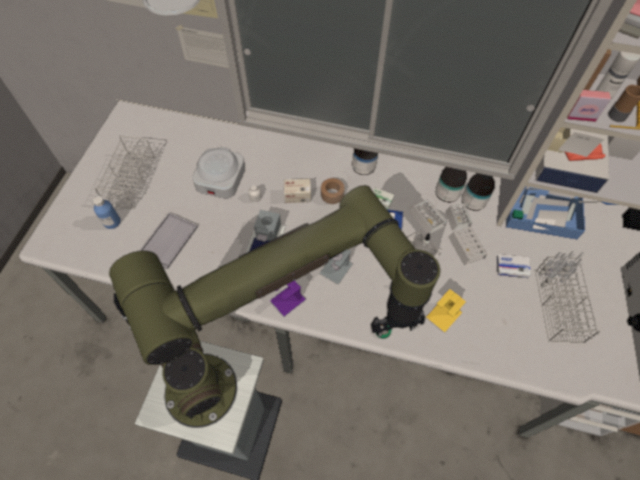

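View pics/side0.png

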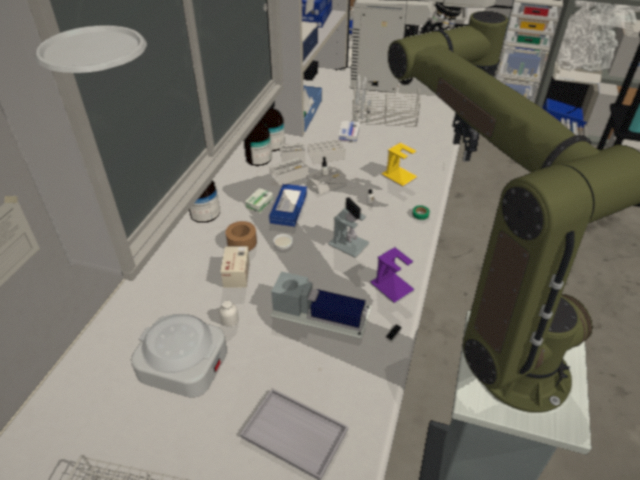

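Side view: grey hanger with the black key handle at (353,208); look-alikes are the yellow hanger (398,165) and the purple one (393,275), plus a loose black item at (393,332). The dock is at (320,305) with its housing at (291,293) and the blue case at (338,308). The tray is at (293,430), jar (228,313), petri dish (283,241). I choose the grey hanger with the key, and check it in a close crop.

```bash
python3 - <<'E'
from h import *
z=np.load("pics/side0.npz");p=z["p"];P=z["P"]
c=cv2.resize(p[180:350,240:440],(800,680),interpolation=cv2.INTER_CUBIC)
cv2.imwrite("pics/crop0.png",cv2.resize(c,(700,595))[...,::-1])
hsv=cv2.cvtColor(p,cv2.COLOR_RGB2HSV)
def rect(n,M):
    q=P[M]; q=q[q[:,2]>-.05]
    if len(q)<8: print(n,len(q));return
    c,s,a=cv2.minAreaRect((q[:,:2]*1000).astype(np.float32)); print(n,len(q),"c",np.round(c,1),"size",np.round(s,1),"ang",round(a,1),"z",np.round(np.percentile(q[:,2],[2,50,98]),3), "med",np.round(np.median(q,0),3))
def box(u0,v0,u1,v1):
    M=np.zeros((480,640),bool);M[v0:v1,u0:u1]=1;return M
Z=P[...,2]
dark=hsv[...,2]<60
rect("handle",box(335,190,370,225)&dark&(Z>.09))
rect("hangplate",box(325,195,375,250)&~dark&(abs(Z-.11)<.006))
rect("hangfoot",box(320,215,380,262)&(abs(Z-.008)<.004))
rect("casetop",box(300,280,380,335)&(abs(Z-.056)<.006)&(hsv[...,0]>105)&(hsv[...,1]>120))
rect("housing",box(265,265,320,320)&(abs(Z-.083)<.005))
rect("dockplate",box(260,265,385,345)&(abs(Z-.008)<.004))
rect("dockall",box(260,265,385,345)&(Z>.005))
rect("tray",box(230,380,360,479)&(Z>.009)&(Z<.03))
rect("trayfloor",box(250,400,340,460)&(Z<.009))
rect("jar",box(215,295,240,330)&(Z>.055))
rect("dish",box(270,230,298,252)&(Z>.006))
print(np.round(P[400:402,400],3), np.round(P[345,240],3))
E
```

```text
handle 163 c [377.7 264.2] size [  38.6 1233.4] ang 13.9 z [0.129 0.152 0.167] med [ 0.518 -0.3    0.152]
hangplate 248 c [ 529.8 -308.9] size [69.2 74.4] ang 72.9 z [0.105 0.11  0.116] med [ 0.538 -0.297  0.11 ]
hangfoot 544 c [ 527.7 -341.2] size [190.3 212.9] ang 17.5 z [0.004 0.007 0.011] med [ 0.513 -0.303  0.007]
casetop 819 c [479.9 -25.8] size [127.5  62.8] ang 0.1 z [0.051 0.056 0.06 ] med [ 0.476 -0.024  0.056]
housing 634 c [606.5 -28.1] size [81.  94.5] ang 89.0 z [0.079 0.083 0.087] med [ 0.604 -0.027  0.083]
dockplate 1176 c [531.6 -62.4] size [347.5 283.2] ang 17.0 z [0.004 0.007 0.012] med [0.501 0.01  0.007]
dockall 4215 c [433.9 340.3] size [ 345.6 1113.1] ang 14.1 z [0.005 0.051 0.086] med [ 0.528 -0.005  0.051]
tray 783 c [483.4 334.6] size [164.9 201.4] ang 78.6 z [0.009 0.014 0.02 ] med [0.475 0.329 0.014]
trayfloor 4968 c [485.  308.3] size [207.3 147.8] ang 17.7 z [-0.003  0.003  0.008] med [0.481 0.313 0.003]
jar 98 c [518.2 472.7] size [ 49.6 954.9] ang 31.4 z [0.055 0.065 1.124] med [0.747 0.075 0.065]
dish 234 c [475.1 277.8] size [  78.8 1261.2] ang 24.6 z [0.007 0.014 0.02 ] med [ 0.72  -0.25   0.014]
[[ 0.272  0.161 -0.011]
 [ 0.272  0.165 -0.008]] [ 0.692  0.133 -0.004]
```

View pics/crop0.png

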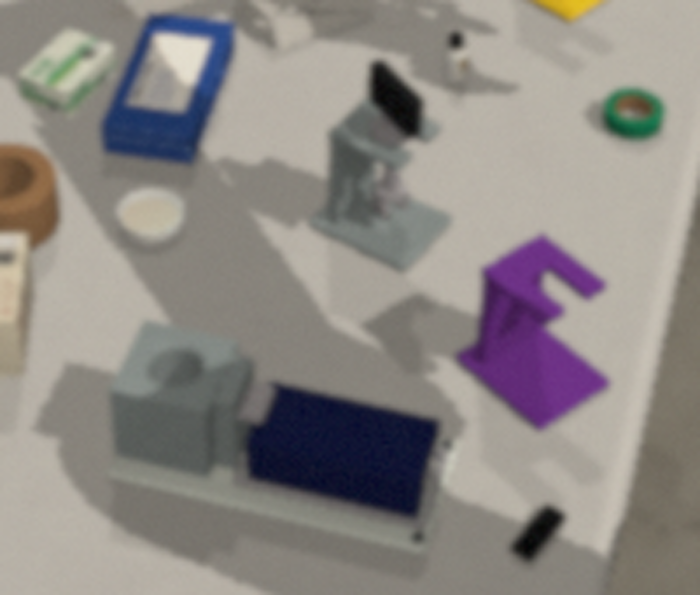

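The crop confirms it: the grey hanger holds the black T-handle (about (395,100) in the crop). The purple hanger is empty and the yellow one is apart. Now I move above it for a close wrist view.

servo_tool(
  commands="0 0 -4.4 0 0 0 -1;0 0 -4.4 0 0 0 -1;-10 4 -4.4 0 0 0 -1;-10 4 -4.4 0 0 0 -1;-10 4 -4.4 0 0 0 -1;-10 4 -4.4 0 0 0 -1;-10 4 -4.4 0 0 0 -1;-10 4 -4.4 0 0 0 -1;-10 4 -4.4 0 0 0 -1;-10 4 -4.4 0 0 0 -1",
)

```text
t: 0.93
tool_pos: [0.4414, -0.3433, 0.3407]
tcp_rot: [[-0.903, -0.429, -0.0], [-0.429, 0.903, 0.001], [-0.0, 0.001, -1.0]]
ft_force: [-1.0, 0.0, -1.3]
opening: 0.0854
grasp_force: 0.0
```

```bash
cat >> h.py <<'E'
def rect(n,P,M,zr=(-.05,.3)):
    q=P[M]; q=q[(q[:,2]>zr[0])&(q[:,2]<zr[1])]
    if len(q)<8: print(n,len(q));return
    c,s,a=cv2.minAreaRect((q[:,:2]*1000).astype(np.float32))
    print(n,len(q),"c",np.round(c,1),"size",np.round(s,1),"ang",round(a,1),"med",np.round(np.median(q,0),4))
E
python3 - <<'E'
from h import *
p,d,P,m,T=grab("wrist")
s=arm.observe();print(s["t"],s["tool_pos"].round(4),s["joint_pos"].round(1));print(np.round(m["mount"],3).tolist(),m["fx"])
np.savez("pics/w1.npz",p=p,P=P);cv2.imwrite("pics/w1.png",p[...,::-1])
E
```

```text
0.9833 [ 0.4401 -0.3447  0.3407] [ -17.5   -1.6   12.5   -0.  -104.1  -47.2]
[[-0.0, -0.951, -0.308, 0.079], [1.0, -0.0, -0.001, -0.001], [0.001, -0.308, 0.951, -0.142], [0.0, 0.0, 0.0, 1.0]] 354.6275915151182
```

View pics/w1.png

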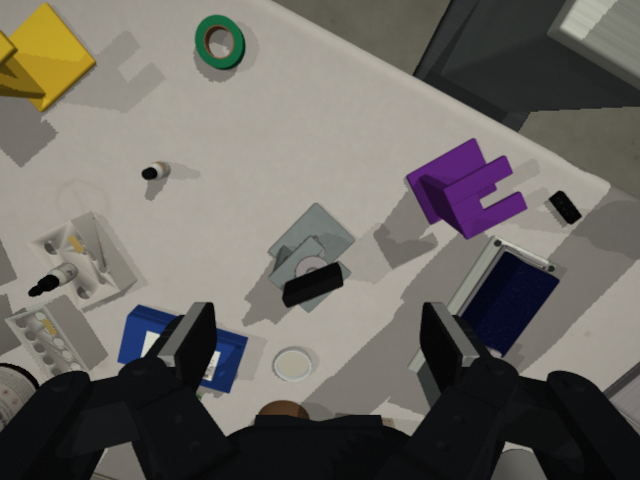

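The wrist view shows the black handle at (313,285) on the grey hanger plate (310,262), with the purple one at (470,190) and the petri dish at (293,363). The handle isn't along the plate's slot axis, so I measure both.

```bash
python3 - <<'E'
from h import *
z=np.load("pics/w1.npz");p=z["p"];P=z["P"];Z=P[...,2]
B=np.zeros((480,640),bool);B[200:325,240:370]=1
V=p.max(-1)
rect("handletop",P,B&(V<70)&(Z>.155)&(Z<.172))
rect("handle",P,B&(V<70)&(Z>.12)&(Z<.172))
rect("plate",P,B&(V>=70)&(abs(Z-.110)<.006))
rect("collar",P,B&(V>=70)&(abs(Z-.117)<.004))
rect("foot",P,B&(abs(Z-.008)<.004))
cv2.imwrite("pics/w1c.png",cv2.resize(p[195:325,235:375],(700,600),interpolation=cv2.INTER_CUBIC)[...,::-1])
D=np.zeros((480,640),bool);D[230:400,400:570]=1
b=p.astype(int);bl=D&(b[...,2]>b[...,0]+20)&(b[...,2]>b[...,1]+20)
rect("case",P,bl&(abs(Z-.056)<.006))
E
```

```text
handletop 893 c [ 520.  -313.8] size [13.7 62.7] ang 49.3 med [ 0.5188 -0.3144  0.1631]
handle 1527 c [ 520.1 -314. ] size [13.8 63.2] ang 49.1 med [ 0.517  -0.3155  0.1603]
plate 1614 c [ 528.7 -314.7] size [66.4 72. ] ang 71.4 med [ 0.5195 -0.3304  0.1097]
collar 368 c [ 513.5 -322.2] size [17.5 38.1] ang 50.3 med [ 0.5124 -0.3225  0.1155]
foot 2207 c [ 527.9 -314.6] size [80.  99.7] ang 71.5 med [ 0.5071 -0.3194  0.0075]
case 3427 c [480.3 -33.6] size [130.6  60.4] ang 0.2 med [ 0.473  -0.0339  0.0554]
```

View pics/w1c.png

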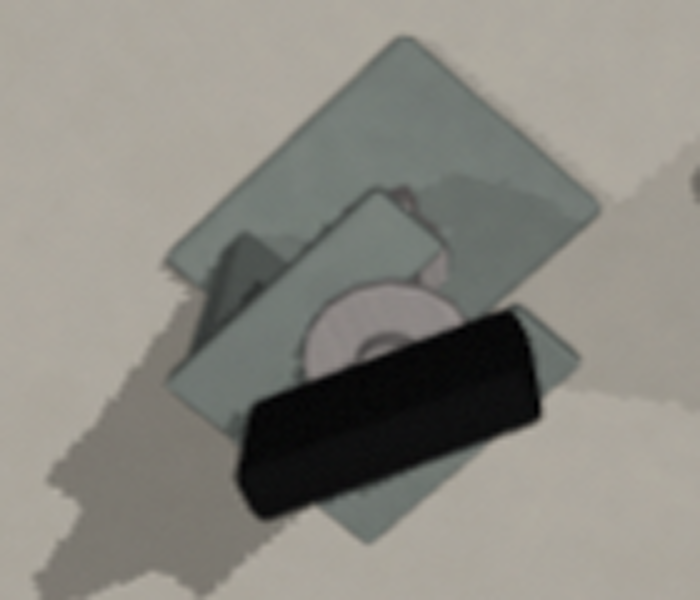

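Handle: centre (0.520, -0.314), long axis at 139.3°. Hanger axis about -18.5°, with the open end toward (-0.95, 0.32), which is the right/upper right in the crop. I move above the handle and align.

servo_tool(
  commands="-3.42 -0.25 4 0 0 13.2 -1;-3.42 -0.25 4 0 0 13.2 -1;-3.42 -0.25 4 0 0 13.2 -1;-3.42 -0.25 4 0 0 13.2 -1;-3.42 -0.25 4 0 0 13.2 -1;-3.42 -0.25 4 0 0 13.2 -1;-3.42 -0.25 4 0 0 13.2 -1;-3.42 -0.25 4 0 0 13.2 -1;-3.42 -0.25 4 0 0 13.2 -1;-3.42 -0.25 4 0 0 13.2 -1",
)

```text
t: 1.82
tool_pos: [0.518, -0.3167, 0.2408]
tcp_rot: [[-0.751, 0.66, -0.001], [0.66, 0.751, 0.0], [0.001, -0.0, -1.0]]
ft_force: [0.9, -1.0, 0.2]
opening: 0.0855
grasp_force: 0.0
```

```bash
cat >> h.py <<'E'
from scipy.spatial.transform import Rotation as Ro
def go(pos,xyaw):
    "tool-frame units from the present pose to pos with tool down and tool x at xyaw deg"
    s=arm.observe();R=np.array(s["tcp_rot"]);a=np.radians(xyaw)
    G=np.array([[np.cos(a),np.sin(a),0],[np.sin(a),-np.cos(a),0],[0,0,-1]])
    print("t",round(s["t"],2),"pos",s["tool_pos"].round(4),"j6",s["joint_pos"][5].round(1),"yaw",np.degrees(np.arctan2(R[1,0],R[0,0])).round(2),
      "shift",(R.T@(np.array(pos)-s["tool_pos"])/.025).round(2),"turn",(np.degrees(Ro.from_matrix(R.T@G).as_rotvec())/5).round(2))
E
python3 - <<'E'
from h import *
go((.520,-.314,.127),139.3)
p,d,P,m,T=grab("wrist");Z=P[...,2];V=p.max(-1)
B=np.zeros((480,640),bool);B[150:400,200:440]=1
rect("handletop",P,B&(V<70)&(Z>.157)&(Z<.172))
rect("plate",P,B&(V>=70)&(abs(Z-.110)<.006))
E
```

```text
t 1.82 pos [ 0.518  -0.3167  0.2408] j6 -118.8 yaw 138.69 shift [0.01 0.14 4.55] turn [-0.01 -0.01 -0.12]
handletop 1882 c [ 520.  -313.1] size [13.7 62.9] ang 48.7 med [ 0.5184 -0.3115  0.1634]
plate 4310 c [ 528.3 -314.6] size [66.2 72.2] ang 71.2 med [ 0.5269 -0.3128  0.1097]
```

servo_tool(
  commands="0 0.14 2 0 0 -0.05 -1;0 0.14 4.55 0 0 -0.05 -1;0 0.14 4.55 0 0 -0.05 -1;0 0.14 4.55 0 0 -0.05 -1;0 0.14 4.55 0 0 -0.05 -1;0 0.14 4.55 0 0 -0.05 1;0 0.14 4.55 0 0 -0.05 1;0 0.14 4.55 0 0 -0.05 1;0 0.14 4.55 0 0 -0.05 1;0 0.14 4.55 0 0 -0.05 1",
  newtons=70,
)

```text
t: 2.7
tool_pos: [0.5215, -0.3132, 0.1287]
tcp_rot: [[-0.759, 0.651, 0.002], [0.651, 0.759, -0.0], [-0.001, 0.001, -1.0]]
ft_force: [0.4, 0.7, -0.2]
opening: 0.0254
grasp_force: 0.0
```

servo_tool(
  commands="0 0 0 0 0 0 1;0 0 0 0 0 0 1;0 0 0 0 0 0 1;0 0 0 0 0 0 1",
)

```text
t: 3.03
tool_pos: [0.5213, -0.3132, 0.1283]
tcp_rot: [[-0.759, 0.651, 0.001], [0.651, 0.759, -0.001], [-0.001, 0.0, -1.0]]
ft_force: [-0.6, 0.7, 4.2]
opening: 0.0129
grasp_force: 68.8
```

```bash
python3 - <<'E'
from h import *
go((.520,-.314,.131),139.3)
go((.520-.948*.07,-.314+.317*.07,.131),139.3)
E
```

```text
t 3.03 pos [ 0.5213 -0.3132  0.1283] j6 -118.5 yaw 139.4 shift [ 0.02 -0.06 -0.11] turn [0.   0.01 0.02]
t 3.03 pos [ 0.5213 -0.3132  0.1283] j6 -118.5 yaw 139.4 shift [ 2.61 -1.11 -0.11] turn [0.   0.01 0.02]
```

servo_tool(
  commands="0 0 -0.2 0 0 0 1;0 0 -0.2 0 0 0 1;0.86 -0.35 -0.2 0 0 0 1;1.73 -0.7 -0.2 0 0 0 1;2.6 -1.05 -0.2 0 0 0 1;2.6 -1.05 -0.2 0 0 0 1;2.6 -1.05 -0.2 0 0 0 1;2.6 -1.05 -0.2 0 0 0 1",
)

```text
t: 3.7
tool_pos: [0.4548, -0.2907, 0.1324]
tcp_rot: [[-0.759, 0.651, 0.0], [0.651, 0.759, 0.0], [0.0, 0.0, -1.0]]
ft_force: [0.6, -0.7, -1.9]
opening: 0.013
grasp_force: 68.2
```

servo_tool(
  commands="0 0 -2 0 0 0 1;0 0 -4 0 0 0 1;0 0 -6 0 0 0 1;0 0 -6 0 0 0 1;0 0 -6 0 0 0 1;0 0 -6 0 0 0 1",
)

```text
t: 4.2
tool_pos: [0.4559, -0.2909, 0.2838]
tcp_rot: [[-0.759, 0.651, 0.003], [0.651, 0.759, -0.0], [-0.002, 0.001, -1.0]]
ft_force: [-0.5, 0.5, -2.3]
opening: 0.0136
grasp_force: 68.5
```

```bash
python3 - <<'E'
from h import *
go((.48,-.03,.30),180)
E
```

```text
t 4.2 pos [ 0.4559 -0.2909  0.2838] j6 -119.4 yaw 139.39 shift [ 6.06  8.55 -0.65] turn [ 0.01  0.03 -8.12]
```

servo_tool(
  commands="8 13.2 -0.65 0 0 -8.1 1;8 13.2 -0.65 0 0 -8.1 1;8 13.2 -0.65 0 0 -8.1 1;8 13.2 -0.65 0 0 -8.1 1;8 13.2 -0.65 0 0 -8.1 1;8 13.2 -0.65 0 0 -8.1 1;8 13.2 -0.65 0 0 -8.1 1;8 13.2 -0.65 0 0 -8.1 1;8 13.2 -0.65 0 0 -8.1 1;8 13.2 -0.65 0 0 -8.1 1",
)

```text
t: 5.03
tool_pos: [0.5177, 0.0951, 0.2956]
tcp_rot: [[-1.0, -0.002, -0.005], [-0.002, 1.0, -0.0], [0.005, -0.0, -1.0]]
ft_force: [0.1, -1.5, -1.5]
opening: 0.013
grasp_force: 68.9
```

servo_tool(
  commands="0 0 0 0 0 0 1;0 0 0 0 0 0 1",
)

```text
t: 5.2
tool_pos: [0.5176, 0.0907, 0.2967]
tcp_rot: [[-1.0, 0.0, -0.003], [0.0, 1.0, -0.002], [0.003, -0.002, -1.0]]
ft_force: [-0.1, 0.9, -1.7]
opening: 0.0133
grasp_force: 68.9
```

```bash
python3 - <<'E'
from h import *
p,d,P,m,T=grab("wrist");np.savez("pics/w2.npz",p=p,P=P);cv2.imwrite("pics/w2.png",p[...,::-1])
go((.606,-.03,.30),180);Z=P[...,2]
B=(np.abs(P[...,0]-.606)<.08)&(np.abs(P[...,1]+.03)<.08)
rect("housing",P,B&(abs(Z-.083)<.004))
b=p.astype(int);bl=(b[...,2]>b[...,0]+20)&(b[...,2]>b[...,1]+20)&(np.abs(P[...,1]+.03)<.06)
rect("case",P,bl&(abs(Z-.056)<.006))
E
```

```text
t 5.25 pos [0.5176 0.0899 0.2973] j6 -121.9 yaw 179.91 shift [-3.55 -4.79 -0.11] turn [-0.01 -0.03 -0.02]
housing 4202 c [605.6 -31.6] size [94.1 76.9] ang 0.5 med [ 0.6002 -0.032   0.0826]
case 6913 c [481.2 -31.3] size [132.4  60.8] ang 0.5 med [ 0.4737 -0.0311  0.0557]
```

View pics/w2.png

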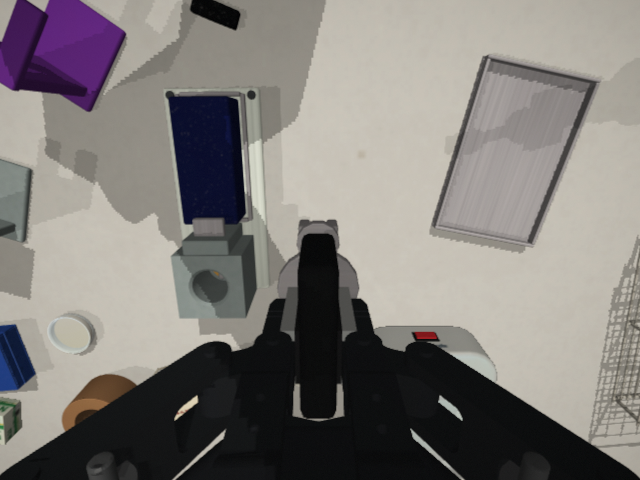

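Wrist view: housing at (213,275) with the well mouth at (209,286), the bolt at (208,226), the case at (208,160). The tray is at (515,150), the key collar at (318,275) and the foot prongs at (318,228), so the key is held upright. Now I refine the well centre and the key offset.

```bash
cat > pl.py <<'E'
from h import *
def cast(uv,m,T,z):
    r=np.array([(uv[:,0]-m["cx"])/m["fx"],(uv[:,1]-m["cy"])/m["fy"],np.ones(len(uv))]).T@T[:3,:3].T
    return T[:3,3]+r*((z-T[2,3])/r[:,2])[:,None]
E
python3 - <<'E'
from pl import *
z=np.load("pics/w2.npz");p=z["p"];P=z["P"];Z=P[...,2]
m=arm.camera_model("wrist");s=arm.observe();W=np.eye(4);W[:3,:3]=s["tcp_rot"];W[:3,3]=s["tool_pos"];T=W@np.array(m["mount"])
t=s["tool_pos"];print(t.round(4))
for th in(.08,.0825-.006,.07):
    M=np.zeros((480,640),np.uint8);M[262:312,185:236]=(Z[262:312,185:236]<th)&(Z[262:312,185:236]>-.02)
    cs,_=cv2.findContours(M,cv2.RETR_EXTERNAL,cv2.CHAIN_APPROX_NONE);c=max(cs,key=cv2.contourArea)[:,0].astype(float)
    q=cast(c,m,T,.082);cc,r=cv2.minEnclosingCircle((q[:,:2]*1000).astype(np.float32));print(th,np.round(cc,1),round(r,1),q.min(0).round(4),q.max(0).round(4))
N=(np.abs(P[...,0]-t[0])<.04)&(np.abs(P[...,1]-t[1])<.03)
for lo in np.arange(-.115,.0,.008):
    k=N&(Z-t[2]>lo)&(Z-t[2]<lo+.008);q=P[k]-t
    if len(q)>15: print(round(lo,3),len(q),"min",(q.min(0)*1000).round(1)[:2],"max",(q.max(0)*1000).round(1)[:2])
# tray
b=np.zeros((480,640),bool);b[45:260,420:610]=1
rect("trayrim",P,b&(Z>.009)&(Z<.025))
E
```

```text
[0.5176 0.0899 0.2973]
0.08 [614.5 -32.6] 21.4 [ 0.5936 -0.0525  0.082 ] [ 0.6339 -0.0116  0.082 ]
0.0765 [612.6 -31.5] 19.4 [ 0.5947 -0.0505  0.082 ] [ 0.6314 -0.0125  0.082 ]
0.07 [610.5 -30. ] 19.1 [ 0.5947 -0.0479  0.082 ] [ 0.6276 -0.0125  0.082 ]
-0.107 46 min [-11.4 -13.8] max [-9.9 12.7]
-0.099 46 min [-11.4 -14.2] max [-9.7 12.4]
-0.091 133 min [-15.7 -14.9] max [ 8.  12.8]
-0.083 460 min [-15.2 -14.9] max [ 4.4 13.2]
-0.019 1200 min [-19.1 -20.1] max [ 4.2 19.3]
-0.003 213 min [-33.2 -17.3] max [-4.9 13. ]
trayrim 2958 c [479.9 316.9] size [131.5 200.4] ang 78.8 med [0.4606 0.332  0.0147]
```

servo_tool(
  commands="-3.88 -4.86 0 0 0 -0.1 1;-3.88 -4.86 0 0 0 -0.1 1;-3.88 -4.86 0 0 0 -0.1 1;-3.88 -4.86 0 0 0 -0.1 1;-3.88 -4.86 0 0 0 -0.1 1;-3.88 -4.86 0 0 0 -0.1 1;-3.88 -4.86 2 0 0 -0.1 1;-3.88 -4.86 3.6 0 0 -0.1 1;-3.88 -4.86 3.6 0 0 -0.1 1;-3.88 -4.86 3.6 0 0 -0.1 1",
)

```text
t: 6.08
tool_pos: [0.6123, -0.0318, 0.2056]
tcp_rot: [[-1.0, -0.007, -0.007], [-0.007, 1.0, -0.001], [0.007, -0.001, -1.0]]
ft_force: [-1.3, -0.2, -0.4]
opening: 0.0132
grasp_force: 69.0
```

```bash
python3 - <<'E'
from pl import *
go((.6145,-.0315,.129),180.5)
p,d,P,m,T=grab("wrist");np.savez("pics/w3.npz",p=p,P=P);cv2.imwrite("pics/w3.png",p[160:,100:540][...,::-1])
E
```

```text
t 6.08 pos [ 0.6123 -0.0318  0.2056] j6 -105.3 yaw -179.6 shift [-0.11  0.01  3.06] turn [-0.01 -0.08 -0.02]
```

View pics/w3.png

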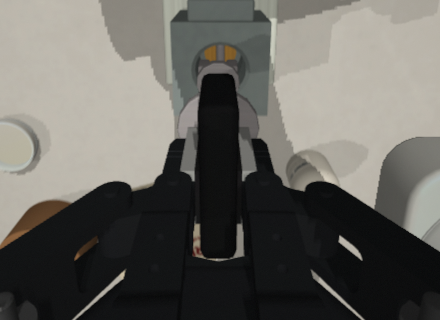

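The crop shows the foot in line with the well mouth (220,55), and the bar inside running along the dock's x. Now I descend.

servo_tool(
  commands="-0.09 0.01 0.5 0 0 0 1;-0.09 0.01 1 0 0 0 1;-0.09 0.01 1.5 0 0 0 1;-0.09 0.01 1.9 0 0 0 1;-0.09 0.01 2.2 0 0 0 1;-0.09 0.01 2.5 0 0 0 1;-0.09 0.01 2.8 0 0 0 1;-0.09 0.01 3.03 0 0 0 1;-0.09 0.01 3.03 0 0 0 1;-0.09 0.01 3.03 0 0 0 1",
)

```text
t: 6.97
tool_pos: [0.6166, -0.0315, 0.1329]
tcp_rot: [[-1.0, -0.007, -0.0], [-0.007, 1.0, -0.0], [0.0, -0.0, -1.0]]
ft_force: [-0.0, 0.1, -1.5]
opening: 0.0131
grasp_force: 69.1
```

```bash
python3 - <<'E'
from h import *
go((.6145,-.0315,.129),180.5);s=arm.observe();print(s["ft_force"].round(1),s["moment"].round(2))
E
```

```text
t 6.97 pos [ 0.6166 -0.0315  0.1329] j6 -105.2 yaw -179.61 shift [0.08 0.   0.16] turn [-0.   -0.   -0.02]
[-0.   0.1 -1.5] [-0.07  0.01 -0.03]
```

servo_tool(
  commands="0.07 0 0.17 0 0 0 1;0.07 0 0.17 0 0 0 1;0.07 0 0.17 0 0 -1 1;0.07 0 0.17 0 0 -2 1;0.07 0 0.17 0 0 -3 1;0.07 0 0.17 0 0 -4 1;0.07 0 0.17 0 0 -5 1;0.07 0 0.17 0 0 -6 1;0.07 0 0.17 0 0 -6 1",
  newtons=100,
)

```text
t: 7.72
tool_pos: [0.615, -0.0299, 0.1288]
tcp_rot: [[-0.861, -0.509, 0.001], [-0.509, 0.861, 0.003], [-0.002, 0.002, -1.0]]
ft_force: [-0.3, 6.0, -2.3]
opening: 0.0129
grasp_force: 98.6
```

```bash
python3 - <<'E'
from h import *
go((.6145,-.0315,.129),180.5);s=arm.observe();print(s["ft_force"].round(1),s["moment"].round(2))
E
```

```text
t 7.72 pos [ 0.615  -0.0299  0.1288] j6 -75.1 yaw -149.4 shift [ 0.05 -0.04 -0.01] turn [0.03 0.02 6.02]
[-0.3  6.  -2.3] [ 2.33  0.09 -0.06]
```

servo_tool(
  commands="0 0 0 0 0 -1 1;0 0 0 0 0 -2 1;0 0 0 0 0 -3 1;0 0 0 0 0 -4 1;0 0 0 0 0 -5 1;0 0 0 0 0 -6 1;0 0 0 0 0 -7 1;0 0 0 0 0 -7.6 1;0 0 0 0 0 -7.6 1",
)

```text
t: 8.47
tool_pos: [0.6145, -0.0294, 0.1287]
tcp_rot: [[-0.368, -0.93, -0.001], [-0.93, 0.368, 0.003], [-0.003, 0.002, -1.0]]
ft_force: [-2.8, 7.6, 0.1]
opening: 0.0125
grasp_force: 98.7
```

```bash
python3 - <<'E'
from h import *
go((.6145,-.0315,.129),180.5);s=arm.observe();print(s["ft_force"].round(1),s["moment"].round(2))
E
```

```text
t 8.47 pos [ 0.6145 -0.0294  0.1287] j6 -37.3 yaw -111.57 shift [ 0.08 -0.03 -0.01] turn [ 0.04  0.02 13.59]
[-2.8  7.6  0.1] [ 3.37  1.25 -0.12]
```

servo_tool(
  commands="0 0 0 0 0 -0.6 1;0 0 0 0 0 -1.2 1;0 0 0 0 0 -1.8 1;0 0 0 0 0 -2.2 1;0 0 0 0 0 -2.2 1;0 0 0 0 0 -2.2 1",
)

```text
t: 8.97
tool_pos: [0.6142, -0.0295, 0.1287]
tcp_rot: [[-0.186, -0.983, -0.001], [-0.983, 0.186, 0.003], [-0.003, 0.002, -1.0]]
ft_force: [-3.7, 8.1, 0.3]
opening: 0.0128
grasp_force: 99.0
```

```bash
python3 - <<'E'
from h import *
go((.6145,-.0315,.129),180.5);s=arm.observe();print(s["ft_force"].round(1),s["moment"].round(2))
p,d,P,m,T=grab("wrist");np.savez("pics/w4.npz",p=p,P=P)
p2,d2,P2,m2,_=grab("side");np.savez("pics/s4.npz",p=p2,P=P2)
E
```

```text
t 8.97 pos [ 0.6142 -0.0295  0.1287] j6 -26.5 yaw -100.72 shift [ 0.08 -0.03 -0.01] turn [4.000e-02 1.000e-02 1.576e+01]
[-3.7  8.1  0.3] [ 3.35  1.71 -0.17]
```

servo_tool(
  commands="0 0 0 0 0 -0.5 1;0 0 0 0 0 -0.9 1;0 0 0 0 0 -0.9 1;0 0 0 0 0 -0.9 1",
)

```text
t: 9.4
tool_pos: [0.614, -0.0296, 0.1287]
tcp_rot: [[-0.109, -0.994, -0.002], [-0.994, 0.109, 0.003], [-0.003, 0.002, -1.0]]
ft_force: [-3.7, 8.1, 0.5]
opening: 0.0131
grasp_force: 99.1
```

```bash
python3 - <<'E'
from h import *
go((.6145,-.0315,.129),180.5);s=arm.observe();print(s["ft_force"].round(1),s["moment"].round(2))
E
```

```text
t 9.4 pos [ 0.614  -0.0296  0.1287] j6 -22.0 yaw -96.24 shift [ 0.07 -0.03 -0.01] turn [4.000e-02 1.000e-02 1.665e+01]
[-3.7  8.1  0.5] [ 3.27  1.91 -0.23]
```

servo_tool(
  commands="0 0 0 0 0 -0.5 1;0 0 0 0 0 -1 1;0 0 0 0 0 -1.4 1;0 0 0 0 0 -1.4 1;0 0 0 0 0 -1.4 1",
)

```text
t: 9.82
tool_pos: [0.6139, -0.0299, 0.1287]
tcp_rot: [[0.011, -1.0, -0.002], [-1.0, -0.012, 0.003], [-0.003, 0.002, -1.0]]
ft_force: [-4.4, 6.9, 1.2]
opening: 0.0129
grasp_force: 99.6
```

```bash
python3 - <<'E'
from h import *
go((.6145,-.0315,.129),180.5);s=arm.observe();print(s["ft_force"].round(1),s["moment"].round(2))
t=s["tool_pos"]
p,d,P,m,T=grab("wrist");cv2.imwrite("pics/w5.png",p[...,::-1]);np.savez("pics/w5.npz",p=p,P=P)
E
```

```text
t 9.82 pos [ 0.6139 -0.0299  0.1287] j6 -15.1 yaw -89.34 shift [ 0.06 -0.02 -0.01] turn [5.000e-02 1.000e-02 1.803e+01]
[-4.4  6.9  1.2] [ 3.15  2.09 -1.04]
```

View pics/w5.png

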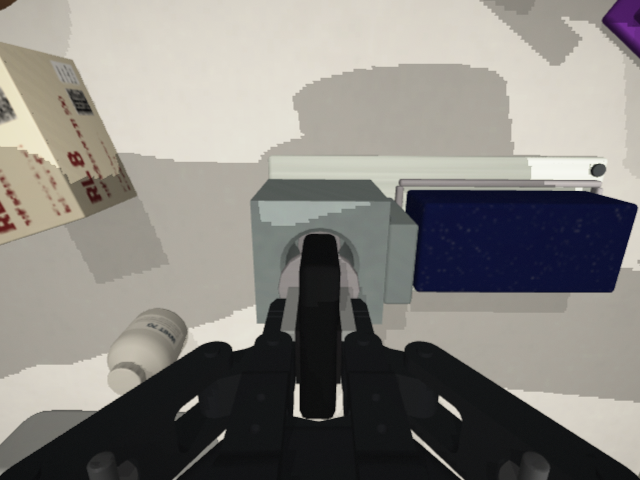

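The view shows the bolt fully inside the guide at (400,250), a gap to the case, and the moment jumped to 1.0 N m: the stop is reached. I back off into the play and then lift out.

servo_tool(
  commands="0 0 0 0 0 1 1;0 0 0 0 0 2 1;0 0 0 0 0 3 1;0 0 0 0 0 3.2 1;0 0 0 0 0 3.2 1",
)

```text
t: 10.28
tool_pos: [0.6141, -0.0319, 0.1286]
tcp_rot: [[-0.261, -0.965, -0.002], [-0.965, 0.261, -0.001], [0.001, 0.002, -1.0]]
ft_force: [-2.6, -0.2, -1.2]
opening: 0.0125
grasp_force: 98.7
```

```bash
python3 - <<'E'
from h import *
go((.6145,-.0315,.129),180.5);s=arm.observe();print(s["ft_force"].round(1),s["moment"].round(2))
E
```

```text
t 10.28 pos [ 0.6141 -0.0319  0.1286] j6 -30.8 yaw -105.15 shift [-0.02 -0.01 -0.02] turn [ 1.000e-02 -2.000e-02  1.487e+01]
[-2.6 -0.2 -1.2] [-0.17  1.5   0.04]
```

servo_tool(
  commands="0 0 -0.5 0 0 0 1;0 0 -1.2 0 0 0 1;0 0 -2.4 0 0 0 1;0 0 -3.8 0 0 0 1;0 0 -5.2 0 0 0 1;0 0 -6.4 0 0 0 1;0 0 -6.4 0 0 0 1;0 0 -6.4 0 0 0 1",
)

```text
t: 10.95
tool_pos: [0.616, -0.0315, 0.2927]
tcp_rot: [[-0.26, -0.966, 0.007], [-0.966, 0.26, 0.001], [-0.003, -0.006, -1.0]]
ft_force: [0.0, 0.2, -2.6]
opening: 0.0128
grasp_force: 98.9
```

```bash
python3 - <<'E'
from h import *
p,d,P,m,T=grab("side");Z=P[...,2]
go((.4365,-.2845,.29),139.4);t=arm.observe()["tool_pos"]
N=(np.abs(P[...,0]-t[0])<.05)&(np.abs(P[...,1]-t[1])<.05)
for lo in (-.107,-.095,-.08,-.06,-.04,-.022):
    q=P[N&(Z-t[2]>lo)&(Z-t[2]<lo+.01)]-t
    if len(q)>5: print(lo,len(q),"min",(q.min(0)*1000).round(1)[:2],"max",(q.max(0)*1000).round(1)[:2])
B=(np.abs(P[...,0]-.46)<.12)&(np.abs(P[...,1]+.03)<.06)
b=p.astype(int);bl=(b[...,2]>b[...,0]+20)&(b[...,2]>b[...,1]+20)
rect("case",P,B&bl&(abs(Z-.056)<.005))
E
```

```text
t 11.0 pos [ 0.6153 -0.0313  0.2901] j6 -30.7 yaw -105.07 shift [11.64  4.28 -0.03] turn [ 0.    0.04 23.11]
-0.107 16 min [-12.4  -9.2] max [15.3 10.6]
-0.095 24 min [-13.   -5.6] max [16.3 13.5]
-0.08 58 min [-12.5 -15.8] max [16.  13.9]
-0.06 12 min [-3.4  0.1] max [6.  6.4]
-0.04 20 min [-5.7 -0.5] max [8.3 8.6]
-0.022 20 min [-17.4  -7.8] max [10.5 19.5]
case 824 c [480.5 -26.1] size [ 62.  128.7] ang 89.0 med [ 0.4796 -0.0243  0.0561]
```

servo_tool(
  commands="11.6 4.3 0 0 0 14 1;11.6 4.3 0 0 0 14 1;11.6 4.3 0 0 0 14 1;11.6 4.3 0 0 0 14 1;11.6 4.3 0 0 0 14 1;11.6 4.3 0 0 0 14 1;11.6 4.3 0 0 0 14 1;11.6 4.3 0 0 0 14 1;11.6 4.3 0 0 0 14 1;11.6 4.3 0 0 0 14 1",
)

```text
t: 11.83
tool_pos: [0.4343, -0.2845, 0.2876]
tcp_rot: [[-0.997, -0.077, -0.001], [-0.077, 0.997, 0.001], [0.001, 0.001, -1.0]]
ft_force: [-0.0, 0.3, -1.9]
opening: 0.0127
grasp_force: 98.7
```

servo_tool(
  commands="0 0 0 0 0 9.1 1;0 0 0 0 0 9.1 1;0 0 0 0 0 9.1 1;0 0 0 0 0 9.1 1;0 0 0 0 0 9.1 1;0 0 0 0 0 9.1 1;0 0 0 0 0 9.1 1;0 0 0 0 0 9.1 1;0 0 0 0 0 9.1 1",
)

```text
t: 12.58
tool_pos: [0.4353, -0.2833, 0.2877]
tcp_rot: [[-0.761, 0.649, -0.002], [0.649, 0.761, 0.001], [0.002, -0.001, -1.0]]
ft_force: [0.2, -0.5, -1.8]
opening: 0.0132
grasp_force: 98.7
```

```bash
python3 - <<'E'
from h import *
go((.4365,-.2845,.134),139.4)
p,d,P,m,T=grab("wrist");Z=P[...,2];t=arm.observe()["tool_pos"]
B=(np.abs(P[...,0]-.528)<.07)&(np.abs(P[...,1]+.314)<.07)
rect("plate",P,B&(abs(Z-.110)<.005))
N=(np.abs(P[...,0]-t[0])<.05)&(np.abs(P[...,1]-t[1])<.05)
R=np.array(arm.observe()["tcp_rot"])
for lo in (-.107,-.095,-.085,-.022,-.016):
    q=(P[N&(Z-t[2]>lo)&(Z-t[2]<lo+.008)]-t)@R
    if len(q)>5: print(lo,len(q),"min",(q.min(0)*1000).round(1)[:2],"max",(q.max(0)*1000).round(1)[:2])
E
```

```text
t 12.58 pos [ 0.4353 -0.2833  0.2877] j6 -119.7 yaw 139.52 shift [-0.08 -0.    6.15] turn [-0.01 -0.02  0.02]
plate 1564 c [ 534.2 -296.4] size [27.5 72.5] ang 71.4 med [ 0.5355 -0.294   0.1095]
-0.107 42 min [  9.  -13.6] max [10.7 12.9]
-0.095 74 min [ -8.5 -13.9] max [14.1 13. ]
-0.085 504 min [ -5.1 -14.8] max [15.  13.3]
-0.022 171 min [ -4.3 -20. ] max [18.5 19.5]
-0.016 1170 min [ -4.6 -20. ] max [18.7 19.5]
```

servo_tool(
  commands="-0.23 0.11 1.5 0 0 0 1;-0.23 0.11 3 0 0 0 1;-0.23 0.11 4.5 0 0 0 1;-0.23 0.11 5.6 0 0 0 1;-0.23 0.11 6.2 0 0 0 1;-0.23 0.11 6.2 0 0 0 1;-0.23 0.11 6.2 0 0 0 1;-0.23 0.11 6.2 0 0 0 1",
)

```text
t: 13.3
tool_pos: [0.4424, -0.2855, 0.1356]
tcp_rot: [[-0.76, 0.65, 0.002], [0.65, 0.76, -0.001], [-0.002, 0.0, -1.0]]
ft_force: [-0.7, -0.2, -0.7]
opening: 0.013
grasp_force: 98.8
```

```bash
python3 - <<'E'
from h import *
go((.522,-.312,.1325),139.4);go((.4816,-.2984,.1325),139.4)
E
```

```text
t 13.3 pos [ 0.4424 -0.2855  0.1356] j6 -119.7 yaw 139.44 shift [-3.11  1.27  0.13] turn [0.   0.03 0.01]
t 13.3 pos [ 0.4424 -0.2855  0.1356] j6 -119.7 yaw 139.44 shift [-1.53  0.63  0.13] turn [0.   0.03 0.01]
```

servo_tool(
  commands="0 0 0 0 0 0 1;-0.6 0.24 0 0 0 0 1;-1.2 0.48 0 0 0 0 1;-1.7 0.69 0 0 0 0 1;-2.2 0.89 0 0 0 0 1;-2.7 1.09 0 0 0 0 1;-3.14 1.27 0 0 0 0 1;-3.14 1.27 0 0 0 0 1;-3.14 1.27 0 0 0 0 1;-3.14 1.27 0 0 0 0 1",
)

```text
t: 14.13
tool_pos: [0.5219, -0.312, 0.1345]
tcp_rot: [[-0.759, 0.651, 0.001], [0.651, 0.759, -0.0], [-0.001, 0.0, -1.0]]
ft_force: [0.2, -0.0, -0.6]
opening: 0.0129
grasp_force: 98.8
```

```bash
python3 - <<'E'
from h import *
go((.522,-.312,.128),139.4);s=arm.observe();print(s["ft_force"].round(1),s["moment"].round(2))
E
```

```text
t 14.13 pos [ 0.5219 -0.312   0.1345] j6 -118.6 yaw 139.4 shift [-0.    0.    0.26] turn [ 0.    0.01 -0.  ]
[ 0.2 -0.  -0.6] [0.01 0.04 0.  ]
```

servo_tool(
  commands="0 0 0.1 0 0 0 1;0 0 0.18 0 0 0 1;0 0 0.25 0 0 0 1;0 0 0.25 0 0 0 1;0 0 0.25 0 0 0 1;0 0 0.25 0 0 0 1",
)

```text
t: 14.63
tool_pos: [0.5218, -0.3121, 0.1283]
tcp_rot: [[-0.759, 0.651, 0.0], [0.651, 0.759, -0.0], [-0.0, -0.0, -1.0]]
ft_force: [-2.8, 2.5, 4.5]
opening: 0.0126
grasp_force: 99.3
```

servo_tool(
  commands="0 0 0 0 0 0 0.6;0 0 0 0 0 0 0.6;0 0 0 0 0 0 0;0 0 0 0 0 0 -1;0 0 0 0 0 0 -1;0 0 0 0 0 0 -1;0 0 0 0 0 0 -1;0 0 0 0 0 0 -1;0 0 0 0 0 0 -1",
  newtons=40,
)

```text
t: 15.38
tool_pos: [0.522, -0.312, 0.1275]
tcp_rot: [[-0.759, 0.651, -0.0], [0.651, 0.759, 0.0], [0.0, 0.0, -1.0]]
ft_force: [-0.6, -0.4, -0.5]
opening: 0.0852
grasp_force: 0.0
```

servo_tool(
  commands="0 0 -1 0 0 0 -1;0 0 -2 0 0 0 -1;0 0 -4 0 0 0 -1;0 0 -5 0 0 0 -1;0 0 -5 0 0 0 -1;0 0 -5 0 0 0 -1",
)

```text
t: 15.88
tool_pos: [0.5227, -0.3124, 0.2557]
tcp_rot: [[-0.759, 0.651, 0.005], [0.651, 0.759, -0.002], [-0.005, 0.002, -1.0]]
ft_force: [0.0, -0.2, -1.1]
opening: 0.0855
grasp_force: 0.0
```

```bash
python3 - <<'E'
from h import *
p,d,P,m,T=grab("wrist");Z=P[...,2];V=p.max(-1)
B=(np.abs(P[...,0]-.528)<.07)&(np.abs(P[...,1]+.314)<.07)
rect("handletop",P,B&(V<70)&(Z>.157)&(Z<.172))
rect("plate",P,B&(V>=70)&(abs(Z-.110)<.006))
p2,d2,P2,m2,_=grab("side")
cv2.imwrite("pics/s6.png",cv2.resize(np.hstack([p2[180:350,260:420],p[150:320,220:380]]),(800,425),interpolation=cv2.INTER_CUBIC)[...,::-1])
go((.4805,-.0315,.25),-90)
E
```

```text
handletop 1645 c [ 520.3 -311.5] size [13.5 62.1] ang 49.8 med [ 0.519  -0.31    0.1634]
plate 3952 c [ 528.3 -314.7] size [66.1 72. ] ang 71.3 med [ 0.5268 -0.3145  0.1097]
t 15.98 pos [ 0.5218 -0.3117  0.2517] j6 -118.6 yaw 139.4 shift [8.55 7.43 0.08] turn [ 2.000e-02 -1.000e-02 -2.612e+01]
```

View pics/s6.png

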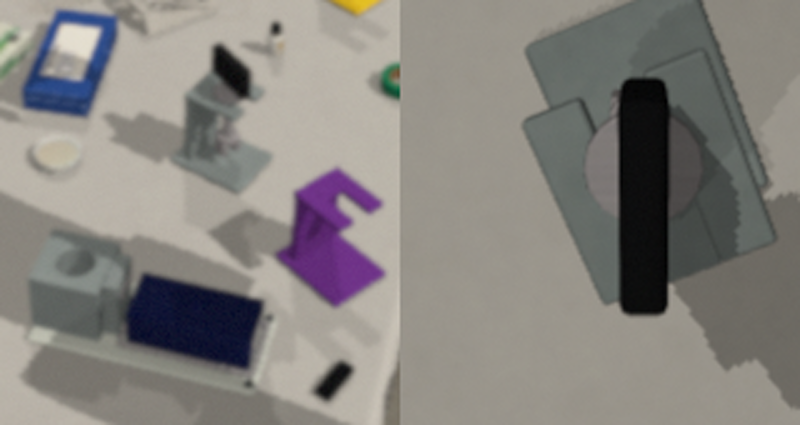

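The key hangs upright in the grey hanger (right panel, collar round (643,165)) and the case is free of the bolt. I move above the case.

servo_tool(
  commands="8.51 7.44 0 0 0 -8.2 -1;8.51 7.44 0 0 0 -8.2 -1;8.51 7.44 0 0 0 -8.2 -1;8.51 7.44 0 0 0 -8.2 -1;8.51 7.44 0 0 0 -8.2 -1;8.51 7.44 0 0 0 -8.2 -1;8.51 7.44 0 0 0 -8.2 -1;8.51 7.44 0 0 0 -8.2 -1;8.51 7.44 0 0 0 -8.2 -1;8.51 7.44 0 0 0 -8.2 -1",
)

```text
t: 16.82
tool_pos: [0.4812, -0.0324, 0.2515]
tcp_rot: [[-1.0, -0.007, -0.002], [-0.007, 1.0, -0.001], [0.002, -0.001, -1.0]]
ft_force: [-1.2, 0.9, 0.1]
opening: 0.0855
grasp_force: 0.0
```

```bash
python3 - <<'E'
from h import *
go((.4815,-.032,.028),180.5)
p,d,P,m,T=grab("wrist");Z=P[...,2]
B=(np.abs(P[...,0]-.48)<.09)&(np.abs(P[...,1]+.03)<.06)
b=p.astype(int);bl=(b[...,2]>b[...,0]+20)&(b[...,2]>b[...,1]+20)
rect("case",P,B&bl&(abs(Z-.056)<.004))
rect("case2",P,B&(abs(Z-.056)<.003))
E
```

```text
t 16.82 pos [ 0.4812 -0.0324  0.2515] j6 -109.8 yaw -179.58 shift [-0.03  0.02  8.94] turn [-0.01 -0.02 -0.02]
case 8162 c [481. -32.] size [132.6  60.5] ang 0.1 med [ 0.4747 -0.032   0.0556]
case2 8527 c [487.5 -32.2] size [145.3  62. ] ang 0.3 med [ 0.4758 -0.0322  0.0556]
```

servo_tool(
  commands="0 0.02 1.6 0 0 0 -1;0 0.02 3.2 0 0 0 -1;0 0.02 4.8 0 0 0 -1;0 0.02 6.4 0 0 0 -1;0 0.02 7.4 0 0 0 -1;0 0.02 8.2 0 0 0 -1;0 0.02 8.9 0 0 0 -1;0 0.02 8.9 0 0 0 -1;0 0.02 8.9 0 0 0 -1;0 0.02 8.9 0 0 0 -1",
)

```text
t: 17.7
tool_pos: [0.4822, -0.0326, 0.0312]
tcp_rot: [[-1.0, -0.006, 0.001], [-0.006, 1.0, -0.0], [-0.001, -0.0, -1.0]]
ft_force: [-0.1, 1.1, -0.4]
opening: 0.0858
grasp_force: 0.0
```

servo_tool(
  commands="0 0 0 0 0 0 1;0 0 0 0 0 0 1;0 0 0 0 0 0 1;0 0 0 0 0 0 1;0 0 0 0 0 0 1;0 0 0 0 0 0 1",
  newtons=35,
)

```text
t: 18.2
tool_pos: [0.4824, -0.0317, 0.0316]
tcp_rot: [[-1.0, -0.007, 0.002], [-0.007, 1.0, 0.0], [-0.002, 0.0, -1.0]]
ft_force: [-0.8, 0.2, 6.5]
opening: 0.0614
grasp_force: 40.3
```

servo_tool(
  commands="0 0 -0.3 0 0 0 1;0 0 -0.8 0 0 0 1;0 0 -1.6 0 0 0 1;0 0 -2.6 0 0 0 1;0 0 -3.6 0 0 0 1;0 0 -4.6 0 0 0 1;0 0 -4.6 0 0 0 1;0 0 -4.6 0 0 0 1",
)

```text
t: 18.87
tool_pos: [0.482, -0.0315, 0.1465]
tcp_rot: [[-1.0, -0.007, 0.002], [-0.007, 1.0, 0.001], [-0.002, 0.001, -1.0]]
ft_force: [-0.1, 0.2, -1.6]
opening: 0.0616
grasp_force: 39.5
```

```bash
python3 - <<'E'
from h import *
go((.480,.317,.14),168.8)
p,d,P,m,T=grab("wrist");Z=P[...,2];np.savez("pics/w7.npz",p=p,P=P)
t=arm.observe()["tool_pos"]
b=p.astype(int);bl=(b[...,2]>b[...,0]+20)&(b[...,2]>b[...,1]+20)&(np.hypot(P[...,0]-t[0],P[...,1]-t[1])<.1)
rect("case",P,bl); q=P[bl];print(np.percentile(q[:,2],[2,50,98]).round(4))
E
```

```text
t 18.87 pos [ 0.482  -0.0315  0.1465] j6 -109.8 yaw -179.6 shift [-0.02 13.94  0.28] turn [0.02 0.02 2.32]
case 43881 c [465.8 -50.2] size [124.3  97.1] ang 0.2 med [ 0.457  -0.0328  0.1703]
[0.1687 0.1703 0.1716]
```

servo_tool(
  commands="0 13.94 0 0 0 2.32 1;0 13.94 0 0 0 2.32 1;0 13.94 0 0 0 2.32 1;0 13.94 0 0 0 2.32 1;0 13.94 0 0 0 2.32 1;0 13.94 0 0 0 2.32 1;0 13.94 0 0 0 2.32 1;0 13.94 0 0 0 2.32 1;0 13.94 0 0 0 2.32 1;0 13.94 0 0 0 2.32 1",
)

```text
t: 19.75
tool_pos: [0.4775, 0.3198, 0.1419]
tcp_rot: [[-0.982, 0.191, -0.004], [0.191, 0.982, -0.003], [0.003, -0.003, -1.0]]
ft_force: [-0.0, -1.2, -1.2]
opening: 0.0617
grasp_force: 39.4
```

```bash
python3 - <<'E'
from h import *
p,d,P,m,T=grab("side");Z=P[...,2]
go((.480,.317,.031),168.8)
b=np.zeros((480,640),bool);b[380:479,225:365]=1
p,d,P,m,T=grab("wrist");Z=P[...,2]
rect("trayrim",P,(Z>.011)&(Z<.02)&(np.hypot(P[...,0]-.48,P[...,1]-.317)<.14))
E
```

```text
t 19.8 pos [0.4777 0.318  0.1422] j6 -154.7 yaw 168.95 shift [-0.11 -0.    4.45] turn [-0.04 -0.03  0.03]
trayrim 1886 c [402.2 332.7] size [130.6  42.3] ang 78.3 med [0.3876 0.3333 0.0152]
```

servo_tool(
  commands="-0.08 0 1 0 0 0 1;-0.08 0 2 0 0 0 1;-0.08 0 3 0 0 0 1;-0.08 0 3.6 0 0 0 1;-0.08 0 4 0 0 0 1;-0.08 0 4.3 0 0 0 1;-0.08 0 4.3 0 0 0 1;-0.08 0 4.3 0 0 0 1",
)

```text
t: 20.52
tool_pos: [0.4814, 0.316, 0.0382]
tcp_rot: [[-0.981, 0.195, 0.001], [0.195, 0.981, 0.0], [-0.0, 0.0, -1.0]]
ft_force: [0.2, 0.0, -1.0]
opening: 0.0618
grasp_force: 39.4
```

servo_tool(
  commands="0 0 0.08 0 0 0 1;0 0 0.08 0 0 0 1;0 0 0.08 0 0 0 1",
)

```text
t: 20.77
tool_pos: [0.4813, 0.3166, 0.0364]
tcp_rot: [[-0.981, 0.194, 0.001], [0.194, 0.981, 0.001], [-0.001, 0.001, -1.0]]
ft_force: [0.6, -0.1, -2.2]
opening: 0.0618
grasp_force: 39.4
```

Needs about 7 mm more; I lower in small steps until contact.

servo_tool(
  commands="0 0 0.1 0 0 0 1;0 0 0.2 0 0 0 1;0 0 0.26 0 0 0 1;0 0 0.26 0 0 0 1;0 0 0.26 0 0 0 1;0 0 0.26 0 0 0 1",
)

```text
t: 21.27
tool_pos: [0.4811, 0.3163, 0.0291]
tcp_rot: [[-0.981, 0.194, 0.0], [0.194, 0.981, -0.0], [-0.0, -0.0, -1.0]]
ft_force: [-0.2, -0.3, -1.7]
opening: 0.0614
grasp_force: 39.4
```

servo_tool(
  commands="0 0 0.05 0 0 0 1;0 0 0.07 0 0 0 1;0 0 0.07 0 0 0 1;0 0 0.07 0 0 0 1",
)

```text
t: 21.6
tool_pos: [0.4812, 0.3164, 0.0276]
tcp_rot: [[-0.981, 0.194, 0.0], [0.194, 0.981, 0.0], [-0.0, 0.0, -1.0]]
ft_force: [-1.0, -0.1, 1.7]
opening: 0.0616
grasp_force: 39.6
```

Contact is felt; release and retreat.

servo_tool(
  commands="0 0 0 0 0 0 0;0 0 0 0 0 0 -1;0 0 0 0 0 0 -1;0 0 0 0 0 0 -1;0 0 0 0 0 0 -1;0 0 0 0 0 0 -1",
)

```text
t: 22.1
tool_pos: [0.4811, 0.3163, 0.0273]
tcp_rot: [[-0.981, 0.194, -0.0], [0.194, 0.981, 0.0], [0.0, -0.0, -1.0]]
ft_force: [-0.6, 0.1, 0.6]
opening: 0.086
grasp_force: 0.0
```

servo_tool(
  commands="0 0 -1 0 0 0 -1;0 0 -2.5 0 0 0 -1;0 0 -4 0 0 0 -1;0 0 -5.5 0 0 0 -1;0 0 -7 0 0 0 -1;0 0 -8 0 0 0 -1;0 0 -8 0 0 0 -1;0 0 -8 0 0 0 -1",
)

```text
t: 22.77
tool_pos: [0.4815, 0.3168, 0.2292]
tcp_rot: [[-0.981, 0.194, 0.002], [0.194, 0.981, 0.003], [-0.002, 0.003, -1.0]]
ft_force: [0.0, 0.2, -0.2]
opening: 0.0855
grasp_force: 0.0
```

```bash
python3 - <<'E'
from h import *
p,d,P,m,T=grab("wrist");Z=P[...,2]
b=p.astype(int);bl=(b[...,2]>b[...,0]+20)&(b[...,2]>b[...,1]+20)&(np.hypot(P[...,0]-.48,P[...,1]-.317)<.1)
rect("casetop",P,bl&(Z>.045));q=P[bl&(Z>.045)];print(np.percentile(q[:,2],[2,50,98]).round(4))
rect("trayrim",P,(Z>.011)&(Z<.02)&(np.hypot(P[...,0]-.48,P[...,1]-.317)<.14))
p,d,P,m,T=grab("side");cv2.imwrite("pics/s8.png",p[...,::-1]);Z=P[...,2]
V=p.max(-1);B=np.zeros((480,640),bool);B[190:225,335:370]=1
rect("handle",P,B&(V<60)&(Z>.13)&(Z<.17)); print(arm.observe()["opening"],arm.observe()["t"])
E
```

```text
casetop 9172 c [479.6 315.5] size [ 60.5 132.6] ang 78.6 med [0.4733 0.3164 0.0516]
[0.05   0.0516 0.0531]
trayrim 2872 c [479.5 317.3] size [130.4 199.6] ang 78.8 med [0.46   0.3196 0.0152]
handle 152 c [ 519.9 -301.9] size [14.2 58.1] ang 51.0 med [ 0.5177 -0.3     0.1528]
0.08525663114129857 22.8667
```

View pics/s8.png

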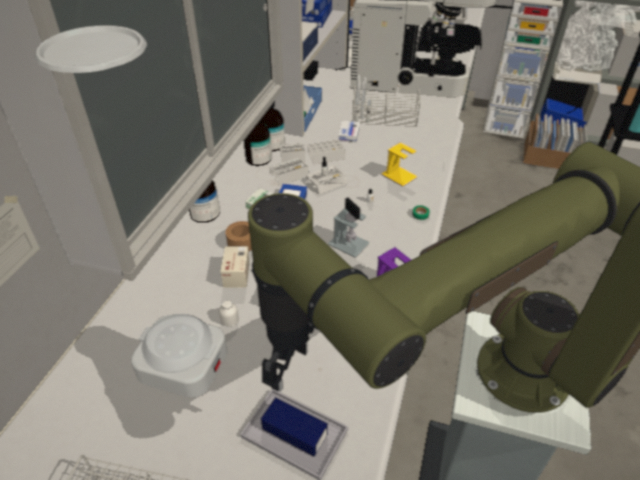

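The case lies flat in the tray (295,425), the key hangs in the grey hanger (350,215), and the jar (228,313) is untouched. Handing in.

```bash
python3 -c "
from rig import arm
print(arm.hand_in())"
```

```text
the job is handed in; nothing more can be done
None
```

The lock is turned to its stop, the key is back upright in the grey hanger, the blue case lies flat in the steel tray, and the job is handed in at about 23 s of the 72 s allowed.

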